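Clip the work rod under the bench magnifier and lock it

TASK

Lift the rod that carries the small dark cast part off the wooden stand and push it down past the sprung jaw until it sits fully home in both forks under the magnifying glass, cast part at the end away from the star wheel. Then push the upper spokes of the star wheel away from the robot, spoke after spoke, until the wheel is at its stop and its sleeve has closed over the rod's end, and back off. Do not lean on the magnifier, and leave the spare rod and everything else on the desk where it is.

Things in the scene. Friction and masses are not known exactly. Their poses are not given: they have to be found in the camera images.
- fixture: Steel holding fixture fixed to the desk, origin on the desk top; its axes: x away from the robot, y left along the rod's line, z up. Base plate 12 mm thick, x -60 to +130, y -205 to +75 mm. Two forks, 12 mm wide, at y = -46 and +46 mm; the 80 mm between them are free but for a thin bar 37 mm below the seated rod. Slots open upward and toward the robot, 30 degrees from vertical.
- seat (a point): Where the rod's middle must lie: midway between the forks, 100 mm over the desk, axes as the fixture's. The rod goes in level, along fixture y, moving along (x, z) = (0.5, -0.866). The far tines reach 30 mm out from the seat, the sprung jaw closes the near side; the mouth, 20 mm wide or more, narrows to a 15 mm slot.
- jaw (a joint): Sprung jaw, one hinge, an aluminium arm at the near side of each fork: 0 = shut, its noses overhanging the seated rod; grows to 0.06 to 0.1 as the rod pushes past, 16 to 4 mm short of the seat; end stop 0.4. The push takes about 5 to 15 N in all; then the jaw springs back to 0.
- magnifier: Round magnifying glass in a steel ring, 95 mm across, 7 mm thick, lying level over the forks on a post, part of the fixture and rigid; origin and axes as the fixture's. A gripper coming straight down on the seat would strike it: come in leaning about 30 degrees, with the gripper's body toward the robot.
- lens (a point): Centre of the magnifying glass: 47 mm beyond the seat in fixture x, 142 mm over the seat; its near edge is straight above the seat.
- wheel (a joint): Star wheel angle in rad: start 0 to 0.5, hard stop at 3.0. Level axis along the fixture's y. Five spokes 72 degrees apart; at 0 one points straight up; positive turning carries the upper spokes away from the robot (fixture +x). Friction of about 3 N at the spokes; stays where it is left. Push a spoke standing within about 35 degrees of upright: one leaning farther toward the robot jams.
- wheel_centre (a point): Centre of the star wheel, 162 mm from the seat on the -y side, 100 mm over the desk. Spokes 10 mm thick with 15 mm balls at the tips, 60 mm from axis to tip; hub radius 17 mm, 20 mm wide. A bearing post stands 14 to 28 mm from here on the clip's side, no higher than 16 mm above the axis.
- sleeve_mouth (a point): Mouth of the steel locking sleeve (bore 20 mm, outside 27 mm) on the rod's axis; it moves toward the clip (+y) by 9 mm per rad of the wheel, from 108 mm to 81 mm from the seat, and then covers the rod's end.
- work_rod_mid (a point): Middle, on the axis, of the loose steel work rod, 12 mm thick, 120 g; y runs along it to the cast part. Bare end 92 mm from the middle at -y. Collars 20 mm across, inner faces 56 mm either side of the middle, must straddle the forks (outer faces 52 mm out). Gripped between the collars. Starts level on the stand, 70 mm over the desk, in either of its two places.
- work_rod_head (a point): Centre of the dark cast part, a rounded block 26 x 34 x 30 mm on the work rod, 105 mm from its middle.
- spare_rod_mid (a point): Middle of the spare rod: the same steel rod, but ending in an empty flat crocodile clip; stays on the stand.
- stand: Plywood rod stand, fixed; origin on the desk under its centre. Base 120 x 120 x 10 mm; two cross boards 10 mm thick at its y = -46 and +46 mm, top 64 mm up with 9 mm cheeks, hold two parallel rods along its y at x = -32.5 and +32.5 mm.
- tape: Roll of tape lying flat, 72 mm across, 22 mm high; bystander, origin under its centre.
- paint_jar: Small glass jar, 42 mm across, 50 mm high; bystander, origin under its centre.
- glue: White bottle, 40 mm across, 125 mm high; bystander, origin under its centre.
- screwdriver: Screwdriver lying on the desk, 150 mm long; bystander.
- mug: White mug, 80 mm across, 90 mm high; bystander, origin under its centre.
- spanner: Steel spanner lying on the desk, 130 mm long; bystander.
- thinner: Brown bottle, 60 mm across, 150 mm high, behind the stand; bystander, origin under its centre.
Mind the look-alikes: they are no part of the job. What is shaped like the part that bears work_rod_mid but pink, turquoise or yellow is not meant.

How it is judged (in metres and radians):
On the way, in this order (a step that is already met when the one before it is completed fails the run):
1. the work rod, coming from above, presses the jaw aside (value of joint jaw above 0.03 rad and distance between work_rod_mid and seat below 0.03 m).
2. the work rod sits home in both forks, the jaw has sprung back over it, and the star wheel has not yet been wound (distance between work_rod_mid and seat below 0.009 m and z of work_rod_mid in the frame of seat between -0.004 and 0.004 m and x of work_rod_mid in the frame of seat between -0.004 and 0.004 m and angle between the y axis of work_rod_mid and the y axis of fixture, either way round below 0.06 rad and y of work_rod_head in the frame of seat above 0.09 m and value of joint jaw below 0.04 rad and value of joint wheel below 0.7 rad), for 0.2 s.
3. the star wheel is wound to its stop with the rod still home (distance between work_rod_mid and seat below 0.009 m and z of work_rod_mid in the frame of seat between -0.004 and 0.004 m and x of work_rod_mid in the frame of seat between -0.004 and 0.004 m and angle between the y axis of work_rod_mid and the y axis of fixture, either way round below 0.06 rad and y of work_rod_head in the frame of seat above 0.09 m and value of joint jaw below 0.04 rad and value of joint wheel above 2.85 rad), for 0.2 s.
At the end, for the whole second after the job is handed in: The work rod lies in both forks: middle within 9 mm of the seat, within 4 mm in fixture x and z, parallel within 0.06 rad, cast part on the +y side; the jaw is shut over it (below 0.04 rad); the star wheel is at its stop (above 2.85 rad), sleeve over the rod end (all of step 3); the robot touches nothing.
It fails at once if the spare rod or a bystander is moved by more than 20 mm (distance of any of spare_rod_mid, tape, paint_jar, glue, screwdriver, mug, spanner, thinner from where it was at the start of the episode above 0.02 m).
It fails at once if the magnifier is struck or leaned on with more than 5 N (contact force between magnifier and anything else above 5 N).
It also fails if it takes over 61 s, if anything falls off the work surface, if the arm or the gripper's body presses on something with over 40 N, if the wrist force passes 120 N, or if a joint passes its speed limit or range.

ROBOT

A 6-joint arm with a two-finger parallel gripper is mounted at the origin on the work surface. World frame = base frame: x ahead of the robot, y to its left, z up, the work surface at z = 0. Lengths are in m, angles in degrees, forces in N, time in s.
With the tool pointing down it reaches from about 0.4 to 0.925 m from the base axis. Payload 3.4 kg.
Tool frame: the origin (TCP) lies on the centre line of the jaws, within the pads' length; the fingertips stand env.tcp_to_tips ahead of it and the grasp point (between the pads) is the TCP (env.tcp_to_tips is the distance from the TCP to the fingertips, in m); z points along the fingers, y is the line along which they close (so a half turn about z gives the same grasp; the last joint's range is limited). The gripper opens to 85 mm and grips with 20 to 120 N. Pads are 22 mm wide; open, the fingers measure 114 mm over their backs; the gripper's body (76 mm by 85 mm) begins 54 mm behind the grasp point. The pads swing forward as they close: fully open they stand 13 mm farther back than shut.
Start: joints at [-79.842, 17.578, 86.31, -0, 76.112, -4.211], TCP at [0.143, -0.557, 0.222] pointing down, gripper open.
Joint ranges: [-179.03, 179.03], [-60, 130.46], [8.19, 133.38], [-81.62, 261.62], [5.75, 156.47], [-153.77, 153.77]. Speed limits (degrees/s): [147.25, 147.25, 180, 180, 180, 180].

INTERFACE

Orientations are given as [roll, pitch, yaw] about the fixed x, y, z axes, in that order (R = Rz(yaw) Ry(pitch) Rx(roll)).
In Python, from station import env, eyes, hand_in gives the robot as it stands.
- The arm moves only by the shell command python3 -m creep 'ROWS' [FORCE]. ROWS is a JSON object of lists of equal length, an entry for each row: "delta_pos": the shift along the tool's x, y, z in m, a list of three; "delta_rot": the turn, a rotation vector about the tool's x, y, z in rad, a list of three; "gripper": the closure, from 0 (fully open) to 1 (shut). In form: {"delta_pos": [[x, y, z], ...], "delta_rot": [[ax, ay, az], ...], "gripper": [gripper, ...]}. A call has 1 to 20 rows; each row is the pose to reach, as a shift and turn from the pose commanded when the call began, along the tool's axes at that moment; what a row does not reach only later rows make up. A row lasts 1/12 s, in which the tool goes at most 41.7 mm and 7.16 degrees, less where a joint would pass 70% of its speed; a pose out of reach is approached as far as the arm can. A call with a gripper value outside its range is refused whole. The fingers move at their own pace and stop on an object; FORCE is the grip in N (left out, the last holds). Time passes only in rows, so rows that repeat a pose let the fingers close. It gives the time, the measured TCP pose, the force, the opening and the grip force at its end, in the units of the state.
- env.get_obs(): the state, without advancing time (a new reading comes with each control period).
- eyes.get_image(name): name is "side" or "top"; returns a dict with "frame" (480x640x3 uint8, red, green, blue), "camera_matrix" (3x3 intrinsics, pixels), "view" (4x4, takes a point from world to camera coordinates). Camera axes: x right, y down, z forward; pixel columns grow to the right and rows downward; lengths in m; the calibration is good to about 2 mm. A picture is of the moment at which its call begins. There is no depth.
- hand_in(): hands the job in; it is judged then, once.
The state is a dict: "time_s": time; "qpos": joint angles; "qd": joint speeds; "tau": joint torques, N m; "position": TCP position; "orientation": TCP orientation; "contact_force": force on the tool from outside, world axes, zero at the start; "moment": the same for the moment, N m; "width": finger opening in m; "grip_force": force on a finger pad.
Only numpy, scipy, OpenCV 4.12 (cv2) and the standard library are available. Lean on these libraries where they do the work, as an engineer would, in place of code of your own. Each camera call takes 0.05 s, during which the arm holds its last target. There are 200 camera calls.

## Working session

There is one attempt and no reset: what is moved stays moved. The work goes in short steps, Python scripts to look and compute and a shell command to move; the robot and the scene stay as the last step left them, time stands still between calls to the robot, and variables do not carry over. Pictures are saved under pics/ and viewed, at most 10 in all, crops included, and the job is handed in when it is done.

```bash
ls; mkdir -p pics; python3 - <<'E'
from station import env, eyes
import cv2, numpy as np, pickle
d={n:eyes.get_image(n) for n in("side","top")}
pickle.dump(d,open('im0.pkl','wb'))
for n in d:
    cv2.imwrite(f'pics/{n}0.png',d[n]['frame'][:,:,::-1]); print(n,d[n]['camera_matrix'],np.round(d[n]['view'],4))
print(env.get_obs(),env.tcp_to_tips)
E
```

```text
pics
side [[450.8768964    0.         318.98498503]
 [  0.         450.8768964  239.7879946 ]
 [  0.           0.           1.        ]] [[-0.9238 -0.3827  0.0157  0.4573]
 [-0.2643  0.6073 -0.7492  0.1937]
 [ 0.2772 -0.6962 -0.6621  1.1606]
 [ 0.      0.      0.      1.    ]]
top [[465.51585824   0.         314.02431873]
 [  0.         465.51585824 240.60967556]
 [  0.           0.           1.        ]] [[ 0.0276 -0.9994 -0.0223  0.0982]
 [-0.9886 -0.024  -0.1486  0.4868]
 [ 0.148   0.0261 -0.9886  1.2224]
 [ 0.      0.      0.      1.    ]]
{'time_s': 0.1, 'qpos': array([-7.98413405e+01,  1.76184530e+01,  8.63764479e+01, -5.03751659e-04,
        7.61124590e+01, -4.21111103e+00]), 'qd': array([ 0.05474557, -0.16313593, -0.27205759,  0.03439921, -0.00757037,
        0.02495974]), 'tau': array([-1.28058291e-04, -4.58529818e+01, -2.52608353e+01, -1.74660690e-04,
        5.60608489e-03, -1.21182612e-05]), 'position': array([ 0.14256142, -0.5563713 ,  0.22116811]), 'orientation': array([-1.79892894e+02, -7.39612389e-03,  1.43698850e+01]), 'contact_force': array([-0.16682707, -0.66061212, -0.40466782]), 'moment': array([-0.01232853,  0.03497454, -0.02904425]), 'grip_force': 0.0, 'width': 0.08555266886178815} 0.019
```

View pics/side0.png

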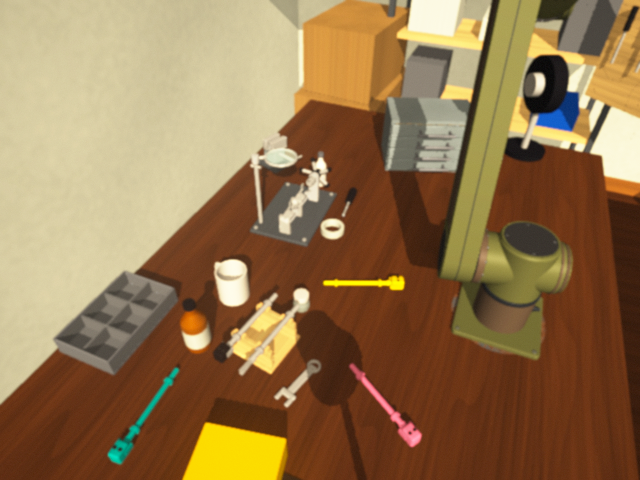

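View pics/top0.png

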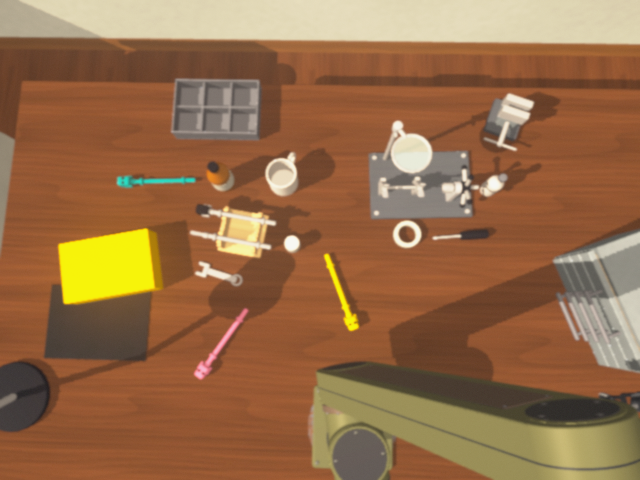

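Side view: the stand is at about (265,330) and the fixture at (295,205). Top view: the stand is at (243,232), the fixture at (420,185) and the wheel at about (465,187). Two rods lie on the stand. The far one has a dark end at (203,210), and the near one has its end at about (192,235). The pink (220,345), turquoise (155,181) and yellow (340,290) rods on the desk are look-alikes. I'll confirm in enlarged crops.

```bash
python3 - <<'E'
import cv2, numpy as np, pickle
d=pickle.load(open('im0.pkl','rb'))
t=d['top']['frame'][:,:,::-1]; s=d['side']['frame'][:,:,::-1]
r=lambda i,x,y,w,h:cv2.resize(i[y:y+h,x:x+w],(400,300),interpolation=cv2.INTER_CUBIC)
# each 4x: 100x75 px
a=np.vstack([np.hstack([r(t,185,193,100,75),r(s,210,290,100,75)]),np.hstack([r(t,365,145,120,90),r(s,245,140,100,75)])])
cv2.imwrite('pics/crop0.png',a)
E
```

```text
(no output)
```

View pics/crop0.png

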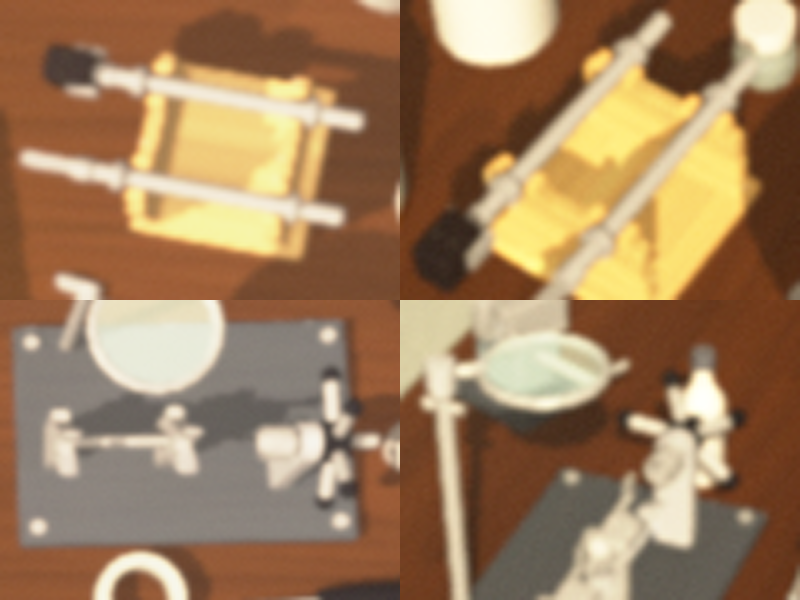

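The dark block sits on the far rod: its centre is at top (203,210) and side (222,352), and the bare end is at top (275,223). That is the work rod. The near rod has a light clip end, so it is the spare. Now the positions.

```bash
cat > h.py <<'E'
import numpy as np, cv2
from scipy.spatial.transform import Rotation as Rot
def ray(c,p):
    V=c['view'];R=V[:3,:3];o=-R.T@V[:3,3]
    return o,R.T@np.linalg.inv(c['camera_matrix'])@np.array([p[0],p[1],1.])
def onz(c,p,z):
    o,v=ray(c,p);return o+v*(z-o[2])/v[2]
def tri(c1,p1,c2,p2):
    o,v=ray(c1,p1);q,w=ray(c2,p2)
    s,t=np.linalg.lstsq(np.c_[v,-w],q-o,rcond=None)[0]
    a,b=o+s*v,q+t*w;return (a+b)/2,np.linalg.norm(a-b)
def proj(c,P):
    q=c['camera_matrix']@(c['view'][:3,:3]@P+c['view'][:3,3]);return q[:2]/q[2]
E
python3 - <<'E'
import pickle; from h import *
np.set_printoptions(precision=4,suppress=True)
d=pickle.load(open('im0.pkl','rb'));t,s=d['top'],d['side']
for n,p,q in(("bare",(275.5,223.2),(277,294.3)),("head",(203,209.8),(221.7,352)),("colR",(259.7,220.2),(267,304)),("colL",(218.7,214),(237,336.5)),):
    print(n,onz(t,p,.07),tri(t,p,s,q),onz(s,q,.07))
def grey(c,box,lo,hi,smax):
    x,y,w,h=box;f=cv2.cvtColor(c['frame'],cv2.COLOR_RGB2HSV)[y:y+h,x:x+w]
    m=((f[...,1]<smax)&(f[...,2]>lo)&(f[...,2]<hi)).astype(np.uint8)
    return m
m=grey(t,(355,135,130,100),30,256,70)
m=cv2.morphologyEx(m,cv2.MORPH_CLOSE,np.ones((5,5)))
# edge lines of the plate: left/right columns, bottom row
ys=np.arange(30,75);L=[np.argmax(m[y])+355-.5 for y in ys]
xs=np.arange(25,105);B=[[x for x in [135+np.max(np.nonzero(m[:88,xx])[0])+.5]][0] for xx in xs]
print("left",np.polyfit(ys+135,L,1),np.round(L[::6],1));print("bot",np.polyfit(xs+355,B,1),B[::8])
for n,p in(("TL",(368.6,153.4)),("TR",(468.8,150.4)),("BR",(472.1,216.4)),("BL",(371.6,219.1))):print(n,onz(t,p,.012))
# dark block
f=t['frame'];g=cv2.cvtColor(f,cv2.COLOR_RGB2GRAY)[195:225,190:220];print("blk",cv2.moments((g<50).astype(np.uint8)*1)['m00'])
M=cv2.moments((g<50).astype(np.uint8));print(M['m10']/M['m00']+190,M['m01']/M['m00']+195)
print("bar mid",onz(t,(365+120/3.333,145+140.5/3.333),.063),"bar ends",onz(t,(365+75/3.333,145+141/3.333),.063),onz(t,(365+168/3.333,145+141/3.333),.063))
cv2.imwrite('pics/big.png',np.hstack([cv2.resize(t['frame'][130:220,365:475,::-1],None,fx=3.6,fy=6.6,interpolation=cv2.INTER_CUBIC)[:594,:396],cv2.resize(s['frame'][140:230,250:340,::-1],(400,594),interpolation=cv2.INTER_CUBIC)]))
E
```

```text
bare [0.5235 0.2135 0.07  ] (array([0.5219, 0.2131, 0.0684]), np.float64(0.003734109827440449)) [0.5193 0.2141 0.07  ]
head [0.5554 0.4094 0.07  ] (array([0.556 , 0.41  , 0.0678]), np.float64(0.00039897875329838263)) [0.5552 0.4113 0.07  ]
colR [0.5306 0.2559 0.07  ] (array([0.5278, 0.2547, 0.0741]), np.float64(0.004087509136431558)) [0.5275 0.2515 0.07  ]
colL [0.5449 0.3665 0.07  ] (array([0.5437, 0.3653, 0.0745]), np.float64(0.0006275450046363112)) [0.5454 0.3625 0.07  ]
left [  0.0252 364.9275] [368.5 369.5 369.5 369.5 369.5 369.5 369.5 370.5]
bot [ -0.05   239.4076] [np.float64(218.5), np.float64(218.5), np.float64(218.5), np.float64(222.5), np.float64(222.5), np.float64(217.5), np.float64(217.5), np.float64(217.5), np.float64(217.5), np.float64(216.5)]
TL [ 0.7415 -0.0363  0.012 ]
TR [ 0.7559 -0.3184  0.012 ]
BR [ 0.5661 -0.3233  0.012 ]
BL [ 0.5521 -0.0466  0.012 ]
blk 0.0Traceback (most recent call last):
  File "<stdin>", line 19, in <module>
ZeroDivisionError: float division by zero
```

```bash
python3 - <<'E'
import pickle; from h import *
np.set_printoptions(precision=4,suppress=True)
d=pickle.load(open('im0.pkl','rb'));t,s=d['top'],d['side']
print("bar mid",onz(t,(365+120/3.333,145+140.5/3.333),.063),"bar ends",onz(t,(365+75/3.333,145+141/3.333),.063),onz(t,(365+168/3.333,145+141/3.333),.063))
O=np.array([.6157,-.118,0]);R=Rot.from_euler('z',2.9,degrees=True).as_matrix()
P=[(0,.046,.1),(0,-.046,.1),(0,.04,.063),(0,-.04,.063),(0,-.108,.1),(0,-.162,.1),(0,-.162,.16)]+[(.047+.0475*np.cos(a),.0475*np.sin(a),.242) for a in np.arange(0,6.28,.5236)]+[(x,y,.012) for x in(-.06,.13) for y in(-.205,.075)]
out=[]
for c,(x,y,w,h) in((t,(365,130,110,95)),(s,(250,135,90,110))):
    k=4.6 if c is t else 5.2
    im=cv2.resize(c['frame'][y:y+h,x:x+w,::-1],None,fx=k,fy=k,interpolation=cv2.INTER_CUBIC)
    for p in P:
        u=(proj(c,O+R@np.array(p))-(x,y)+.5)*k
        cv2.drawMarker(im,tuple(int(v) for v in u),(0,0,255),cv2.MARKER_CROSS,9,1)
    out.append(cv2.resize(im,(400,int(im.shape[0]*400/im.shape[1]))))
H=max(o.shape[0] for o in out)
cv2.imwrite('pics/chk.png',np.hstack([cv2.copyMakeBorder(o,0,H-o.shape[0],0,0,cv2.BORDER_CONSTANT) for o in out]))
E
```

```text
bar mid [ 0.6311 -0.1195  0.063 ] bar ends [ 0.6299 -0.0834  0.063 ] [ 0.6315 -0.158   0.063 ]
```

View pics/chk.png

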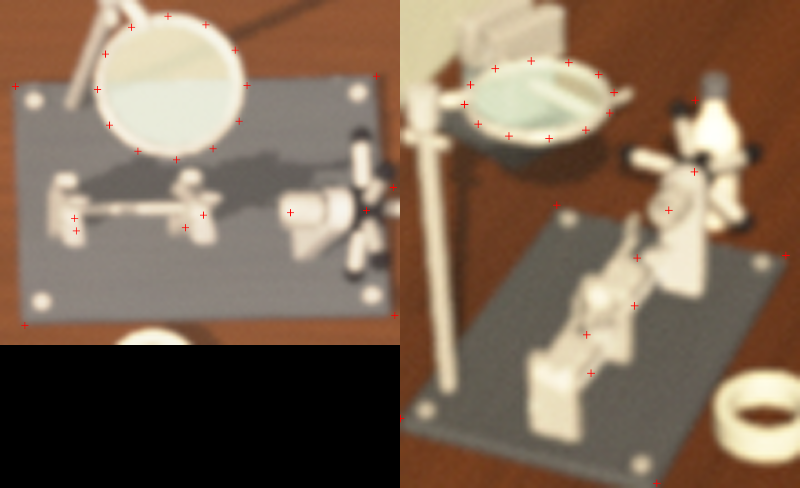

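Side and top crosses for lens and plate agree to about 1 px. That puts the fixture origin near (0.6155,-0.1175) with yaw 2.9°, and the rod middle at about (0.538,0.307,0.07). First move: a waypoint, then above the rod.

```bash
python3 -m creep '{"delta_pos":[[0.03,-0.02,-0.01],[0.06,-0.04,-0.02],[0.09,-0.06,-0.03],[0.125,-0.085,-0.04],[0.155,-0.105,-0.05],[0.185,-0.13,-0.06],[0.22,-0.15,-0.07],[0.25,-0.175,-0.08],[0.28,-0.2,-0.09],[0.315,-0.22,-0.1],[0.35,-0.245,-0.11],[0.385,-0.27,-0.11],[0.385,-0.27,-0.11],[0.385,-0.27,-0.11]],"delta_rot":[[0,0,-0.05],[0,0,-0.1],[0,0,-0.15],[0,0,-0.2],[0,0,-0.25],[0,0,-0.3],[0,0,-0.35],[0,0,-0.4],[0,0,-0.45],[0,0,-0.5],[0,0,-0.55],[0,0,-0.6],[0,0,-0.6],[0,0,-0.6]],"gripper":[0.4,0.4,0.4,0.4,0.4,0.4,0.4,0.4,0.4,0.4,0.4,0.4,0.4,0.4]}' 40
python3 - <<'E'
from station import env; from h import *
o=env.get_obs();R=Rot.from_euler('xyz',o['orientation'],degrees=True)
print(o['position'],o['width'],R.inv().apply(np.array([.538,.307,.20])-o['position']))
print((R.inv()*Rot.from_euler('xyz',[180,0,81.5],degrees=True)).as_rotvec())
E
```

```text
time_s: 1.27
position: [0.4497, -0.1978, 0.3316]
orientation: [-180.0, -0.0, 49.0]
contact_force: [-0.5, -0.9, -0.3]
width: 0.0513
grip_force: 0.0
[ 0.44974415 -0.19775326  0.33162335] 0.05127113151949977 [ 0.43891463 -0.26429879  0.13187019]
[-7.23460762e-04 -3.13668919e-04 -5.66913170e-01]
```

```bash
python3 -m creep '{"delta_pos":[[0.035,-0.02,0.01],[0.07,-0.04,0.02],[0.105,-0.063,0.03],[0.14,-0.084,0.04],[0.175,-0.105,0.05],[0.21,-0.126,0.06],[0.245,-0.147,0.07],[0.28,-0.168,0.08],[0.315,-0.19,0.09],[0.35,-0.21,0.1],[0.38,-0.23,0.11],[0.41,-0.247,0.12],[0.439,-0.264,0.13],[0.439,-0.264,0.132],[0.439,-0.264,0.132],[0.439,-0.264,0.132]],"delta_rot":[[0,0,-0.05],[0,0,-0.1],[0,0,-0.15],[0,0,-0.2],[0,0,-0.25],[0,0,-0.3],[0,0,-0.35],[0,0,-0.4],[0,0,-0.45],[0,0,-0.5],[0,0,-0.55],[0,0,-0.567],[0,0,-0.567],[0,0,-0.567],[0,0,-0.567],[0,0,-0.567]],"gripper":[0.4,0.4,0.4,0.4,0.4,0.4,0.4,0.4,0.4,0.4,0.4,0.4,0.4,0.4,0.4,0.4]}'
python3 - <<'E'
from station import env,eyes; from h import *
import pickle
d={n:eyes.get_image(n) for n in("side","top")};pickle.dump(d,open('im1.pkl','wb'))
o=env.get_obs();print(o['position'],o['orientation'])
a=[cv2.resize(d['top']['frame'][150:270,170:330,::-1],(400,300)),cv2.resize(d['side']['frame'][270:390,190:350,::-1],(400,300))]
a+=[cv2.resize(d['top']['frame'][140:230,360:480,::-1],(400,300),interpolation=2),cv2.resize(d['side']['frame'][180:249,260:352,::-1],(400,300),interpolation=2)]
cv2.imwrite('pics/pre.png',np.vstack([np.hstack(a[:2]),np.hstack(a[2:])]))
E
```

```text
time_s: 2.6
position: [0.5394, 0.3022, 0.1991]
orientation: [-179.9, 0.1, 81.2]
contact_force: [-0.4, 0.5, 0.4]
width: 0.0513
grip_force: 0.0
[0.53981769 0.30208833 0.20025546] [1.79999066e+02 4.75103396e-02 8.11072885e+01]
```

View pics/pre.png

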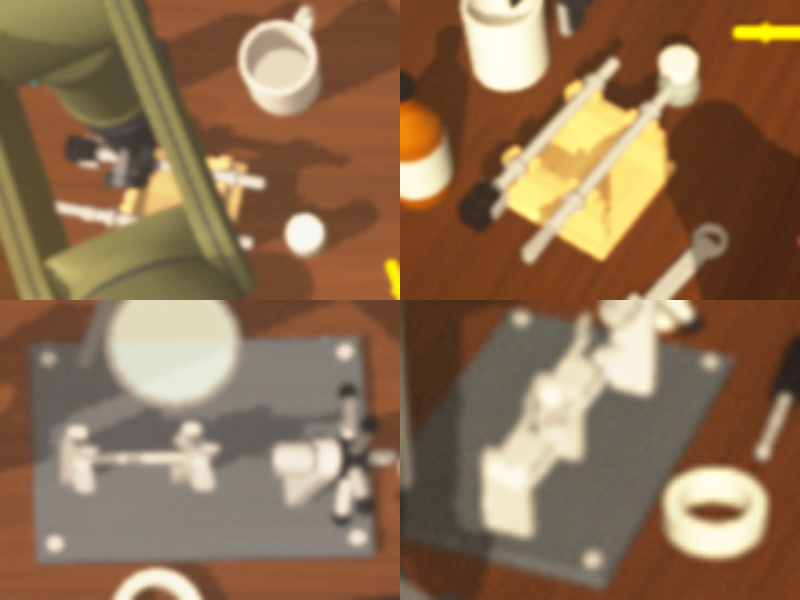

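The view is clear: the gripper hangs over the far (dark-headed) rod, which is undisturbed. I'll go down and grip.

```bash
python3 -m creep '{"delta_pos":[[0.004,-0.003,0.03],[0.004,-0.003,0.06],[0.004,-0.003,0.09],[0.004,-0.003,0.11],[0.004,-0.003,0.13],[0.004,-0.003,0.13],[0.004,-0.003,0.13],[0.004,-0.003,0.13],[0.004,-0.003,0.13],[0.004,-0.003,0.13],[0.004,-0.003,0.13],[0.004,-0.003,0.13],[0.004,-0.003,0.13],[0.004,-0.003,0.13]],"delta_rot":[[0,0,0],[0,0,0],[0,0,0],[0,0,0],[0,0,0],[0,0,0],[0,0,0],[0,0,0],[0,0,0],[0,0,0],[0,0,0],[0,0,0],[0,0,0],[0,0,0]],"gripper":[0.4,0.4,0.4,0.4,0.4,0.4,0.5,0.6,0.7,0.8,0.9,1,1,1]}' 80
```

```text
time_s: 3.87
position: [0.5373, 0.3087, 0.0703]
orientation: [180.0, -0.0, 81.2]
contact_force: [0.3, 0.1, 0.6]
width: -0.0003
grip_force: 0.0
```

Missed: the fingers shut empty. I'll look before moving.

```bash
python3 - <<'E'
from station import env,eyes; from h import *
import pickle
d={n:eyes.get_image(n) for n in("side","top")};pickle.dump(d,open('im2.pkl','wb'))
o=env.get_obs();print(o['position'],o['width'],o['contact_force'])
for n in d: print(n, proj(d[n],o['position']), proj(d[n],np.array([.5377,.3052,.07])))
a=[cv2.resize(d['top']['frame'][180:270,175:295,::-1],(400,300),interpolation=2),cv2.resize(d['side']['frame'][280:370,200:320,::-1],(400,300),interpolation=2)]
cv2.imwrite('pics/g2.png',cv2.resize(np.hstack(a),None,fx=1,fy=1))
E
```

```text
[0.53724633 0.30870761 0.07007417] -0.0003290026600748622 [-0.26915004  0.3484553  -0.72296939]
side [251.86693047 320.10607287] [252.4296876  318.96446836]
top [240.07110049 217.28780707] [241.39457085 217.15615468]
```

View pics/g2.png

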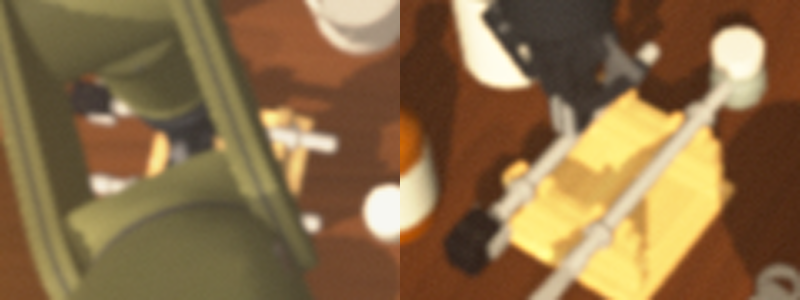

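```bash
python3 - <<'E'
import pickle; from h import *
np.set_printoptions(precision=1,suppress=True,linewidth=150)
d1=pickle.load(open('im1.pkl','rb'));d2=pickle.load(open('im2.pkl','rb'))
for z in(.181,.2,.25): print("pre tip side",z,proj(d1['side'],np.array([.5398,.3021,z])))
for z in(.051,.07,.09,.12): print("now side",z,proj(d2['side'],np.array([.5372,.3087,z])),"top",proj(d2['top'],np.array([.5372,.3087,z])))
g=[cv2.cvtColor(d['side']['frame'],cv2.COLOR_RGB2GRAY) for d in(d1,d2)]
print("pre rows 268-296, cols 240-275");print(g[0][268:296:2,240:276:2])
s=d2['side']['frame'][300:332,236:270,::-1];cv2.imwrite('pics/z.png',cv2.resize(np.hstack([s,pickle.load(open('im0.pkl','rb'))['side']['frame'][300:332,236:270,::-1]]),None,fx=11,fy=11,interpolation=cv2.INTER_CUBIC))
E
```

```text
pre tip side 0.181 [248.1 285.3]
pre tip side 0.2 [247.3 279.3]
pre tip side 0.25 [245.1 262.6]
now side 0.051 [252.6 325.2] top [241.3 218.7]
now side 0.07 [251.9 320.1] top [240.1 217.3]
now side 0.09 [251.2 314.6] top [238.7 215.8]
now side 0.12 [250.  306.1] top [236.6 213.4]
pre rows 268-296, cols 240-275
[[184 238 234 189  65  59  68  62  65  61  61  63  61  60  66  75  77  79]
 [244 243 235 207  68  64  75  76  64  60  62  63  58  62  76  79  81  84]
 [250 244 238 188  69  60 106 160  96  61  63  62  62  74  78  78  82  80]
 [241 232 235 168  72  61 111 201 147  67  57  60  73  79  79  81  81  82]
 [217 239 227 167  79  64 101 191 158  73  56  58  75  78  79  84  82  83]
 [243 241 221 174  88  69  97 183 171  80  60  61  74  79  83  85  82  79]
 [246 237 222 179  97  74  93 178 184  90  63  71  80  85  84  83  82  81]
 [246 238 225 186 112  77  90 166 193 124  77  78  85  84  82  82  81  78]
 [247 238 226 194 120  78  86 104 133 109  82  83  84  83  83  83  82  76]
 [247 240 228 199 131  78  82  82  84  80  82  83  83  81  82  82  78  67]
 [247 241 229 204 141  85  82  84  82  83  84  84  84  82  83  78  75  61]
 [247 242 231 210 155  86  82  81  84  84  87  85  84  81  74  66  62  60]
 [247 243 232 212 162  92  83  84  84  85  84  83  78  75  60  57  66  98]
 [248 243 234 215 168  95  85  85  85  87  85  77  64  62  58  63 123 203]]
```

View pics/z.png

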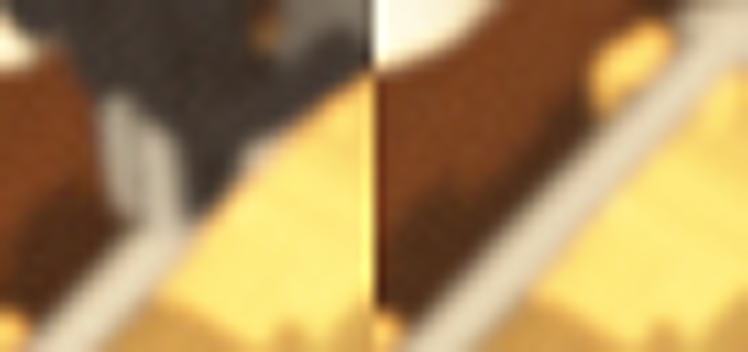

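The pads look shut just beside or above the rod, and the rod hasn't moved. I'll raise the closed fingers 80 mm and measure their tips in both views.

```bash
python3 -m creep '{"delta_pos":[[0,0,-0.02],[0,0,-0.04],[0,0,-0.06],[0,0,-0.08],[0,0,-0.08],[0,0,-0.08],[0,0,-0.08]],"delta_rot":[[0,0,0],[0,0,0],[0,0,0],[0,0,0],[0,0,0],[0,0,0],[0,0,0]],"gripper":[1,1,1,1,1,1,1]}'
python3 - <<'E'
from station import env,eyes; from h import *
import pickle
d={n:eyes.get_image(n) for n in("side","top")};pickle.dump(d,open('im3.pkl','wb'))
o=env.get_obs();P=o['position'];print(P,o['width'])
S=d['side'];T=d['top']
for z in (0,.019): print(proj(S,P-[0,0,z]),proj(T,P-[0,0,z]))
a=[]
for c,(x,y) in((S,(210,270)),(T,(190,180))):
    im=cv2.resize(c['frame'][y:y+90,x:x+80,::-1],None,fx=5,fy=5,interpolation=cv2.INTER_CUBIC)
    u=(proj(c,P-[0,0,.019])-(x,y)+.5)*5
    cv2.drawMarker(im,tuple(int(v) for v in u),(0,0,255),cv2.MARKER_CROSS,9,1);a.append(im)
cv2.imwrite('pics/t3.png',np.hstack(a))
E
```

```text
time_s: 4.55
position: [0.5367, 0.3084, 0.1493]
orientation: [-179.9, 0.0, 81.2]
contact_force: [0.3, 0.4, -0.0]
width: -0.0004
grip_force: 0.0
[0.53622049 0.30811518 0.14849145] -8.797080625601726e-05
[249.46624502 297.65548637] [234.65740868 211.47610937]
[250.19980439 303.29514471] [236.08558337 213.05159337]
```

View pics/t3.png

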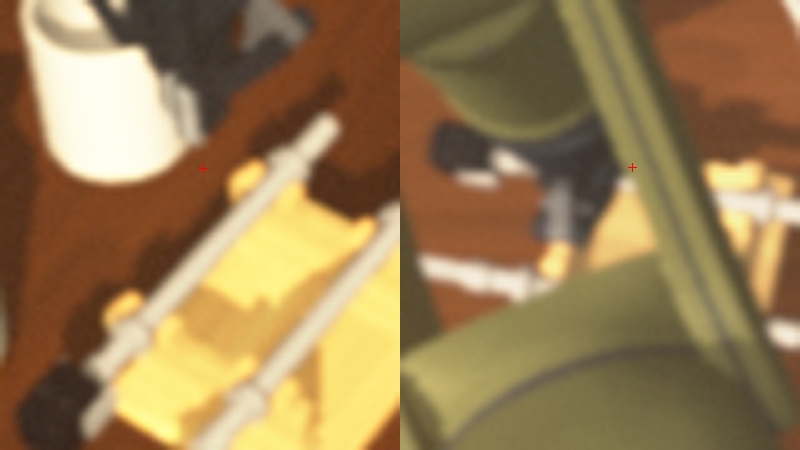

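In the side view the shut fingertips end near (248,298), which is about where the reported TCP projects rather than 19 mm beyond it. So the fingers closed just above the rod. I'll reopen and go about 17 mm deeper, checking force on the way.

```bash
python3 -m creep '{"delta_pos":[[0,0,0],[0,0,0],[0,0,0],[0,0,0],[0,0,0.03],[0,0,0.06],[0,0,0.075],[0,0,0.082],[0,0,0.088],[0,0,0.088]],"delta_rot":[[0,0,0],[0,0,0],[0,0,0],[0,0,0],[0,0,0],[0,0,0],[0,0,0],[0,0,0],[0,0,0],[0,0,0]],"gripper":[0.4,0.4,0.4,0.4,0.4,0.4,0.4,0.4,0.4,0.4]}' 40
python3 -m creep '{"delta_pos":[[0,0,0.003],[0,0,0.006],[0,0,0.009],[0,0,0.009]],"delta_rot":[[0,0,0],[0,0,0],[0,0,0],[0,0,0]],"gripper":[0.4,0.4,0.4,0.4]}'
python3 -m creep '{"delta_pos":[[0,0,0],[0,0,0],[0,0,0],[0,0,0],[0,0,0],[0,0,0],[0,0,0],[0,0,0]],"delta_rot":[[0,0,0],[0,0,0],[0,0,0],[0,0,0],[0,0,0],[0,0,0],[0,0,0],[0,0,0]],"gripper":[0.5,0.6,0.7,0.8,0.9,1,1,1]}'
```

```text
time_s: 5.48
position: [0.5371, 0.3085, 0.0613]
orientation: [-179.9, 0.0, 81.2]
contact_force: [-1.1, -0.1, 1.0]
width: 0.051
grip_force: 0.0
time_s: 5.82
position: [0.5374, 0.3087, 0.0532]
orientation: [180.0, -0.0, 81.2]
contact_force: [0.1, -1.1, 0.1]
width: 0.0513
grip_force: 0.0
time_s: 6.48
position: [0.5375, 0.3087, 0.0533]
orientation: [180.0, -0.0, 81.2]
contact_force: [-0.2, -0.5, 2.9]
width: 0.0105
grip_force: 39.0
```

Gripped: width 10.5 mm at 39 N. I'll tighten and lift.

```bash
python3 -m creep '{"delta_pos":[[0,0,0],[0,0,0],[0,0,-0.01],[0,0,-0.025],[0,0,-0.05],[0,0,-0.08],[0,0,-0.115],[0,0,-0.15],[0,0,-0.185],[0,0,-0.22],[0,0,-0.22],[0,0,-0.22]],"delta_rot":[[0,0,0],[0,0,0],[0,0,0],[0,0,0],[0,0,0],[0,0,0],[0,0,0],[0,0,0],[0,0,0],[0,0,0],[0,0,0],[0,0,0]],"gripper":[1,1,1,1,1,1,1,1,1,1,1,1]}' 100
python3 - <<'E'
from station import env,eyes; from h import *
import pickle
d={n:eyes.get_image(n) for n in("side","top")};pickle.dump(d,open('im4.pkl','wb'))
o=env.get_obs();print(o['position'],o['orientation'],o['width'],o['grip_force'],o['contact_force'])
a=[cv2.resize(d[n]['frame'][y:y+120,x:x+160,::-1],(400,300),interpolation=2) for n,x,y in(('side',180,200),('top',150,140))]
P=o['position']+[0,0,.017];print(proj(d['side'],P),proj(d['top'],P))
cv2.imwrite('pics/lift.png',np.hstack(a))
E
```

```text
time_s: 7.48
position: [0.5383, 0.3092, 0.2761]
orientation: [179.7, -0.2, 81.2]
contact_force: [-0.0, -0.2, -1.4]
width: 0.0079
grip_force: 98.1
[0.53619904 0.30812187 0.27196334] [-1.79883014e+02  7.66390134e-02  8.12335188e+01] 0.007858223386796103 98.05999159812927 [-0.19704167  0.01924769 -2.09112817]
[243.4166909  251.09166671] [222.46940061 198.04435318]
```

View pics/lift.png

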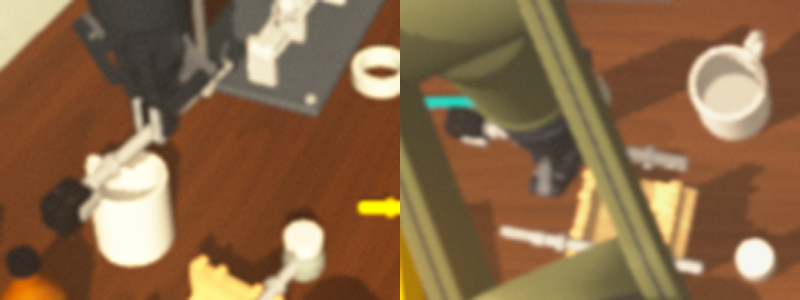

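The rod is in the gripper: head at side (206,283) and top (175,190), bare end at side (271,226) and top (264,205). Now triangulate and refine with masks.

```bash
python3 - <<'E'
import pickle; from h import *
from station import env
np.set_printoptions(precision=4,suppress=True)
d=pickle.load(open('im4.pkl','rb'));S,T=d['side'],d['top']
def dark(c,x,y,w,h):
    f=c['frame'][y:y+h,x:x+w].astype(int);m=((f.max(2)<75)&(f.max(2)-f.min(2)<30)).astype(np.uint8)
    n,l,st,ce=cv2.connectedComponentsWithStats(m);k=1+np.argmax(st[1:,4]);return ce[k]+(x,y),st[k]
hs,a=dark(S,190,265,35,35);ht,b=dark(T,163,178,22,22);print(hs,a,ht,b)
H,e=tri(S,hs,T,ht);B,e2=tri(S,(271.2,226),T,(264.4,204.8))
H2,e3=tri(S,(206.4,282.8),T,(175.2,189.6))
print(H,e,H2,e3,B,e2,np.linalg.norm(H-B))
y=(H2-B)/np.linalg.norm(H2-B);M=B+y*.092*np.linalg.norm(H2-B)/.197
o=env.get_obs();R=Rot.from_euler('xyz',o['orientation'],degrees=True)
print("mid",M,"dir",y,"in tool:",R.inv().apply(M-o['position']),R.inv().apply(y), o['position'])
E
```

```text
[205.4    282.1216] [  7   7  19  22 255] [175.9451 188.011 ] [ 7  6 13 10 91]
[0.5564 0.4121 0.2916] 0.0009407338480529568 [0.5529 0.4134 0.2924] 0.0016026675291378714 [0.5225 0.2149 0.2881] 0.0016153241988341306 0.20021027470053765
mid [0.5367 0.3076 0.2901] dir [0.1514 0.9882 0.0212] in tool: [-0.0005  0.0005 -0.0181] [ 0.9997 -0.0011 -0.0225] [0.5362 0.3081 0.272 ]
```

```bash
cat > tgt.py <<'E'
from h import *
from station import env
O=np.array([.6155,-.1175,0.]);F=Rot.from_euler('z',2.9,degrees=True);seat=O+[0,0,.1]
ins=F.apply([.5,0,-np.sqrt(.75)])
RT=F*Rot.from_euler('xyz',[180,0,90],degrees=True)*Rot.from_rotvec([-np.pi/6,0,0])
def delta(mid,off,RT=RT):
    o=env.get_obs();R=Rot.from_euler('xyz',o['orientation'],degrees=True)
    p=mid-RT.apply(off)
    return R.inv().apply(p-o['position']),(R.inv()*RT).as_rotvec(),p
E
python3 - <<'E'
from tgt import *
np.set_printoptions(precision=4,suppress=True)
R2=RT*Rot.from_rotvec([0,-.012,0])
print(RT.apply([0,0,1]),RT.apply([1,0,0]))
print(delta(seat-ins*.12,[-.0005,.0005,-.018],R2))
E
```

```text
[ 0.4994  0.0253 -0.866 ] [-0.0506  0.9987  0.    ]
(array([-0.4186,  0.093 ,  0.0843]), array([-0.5251,  0.0427, -0.1955]), array([ 0.5641, -0.1198,  0.1881]))
```

```bash
python3 -m creep '{"delta_pos":[[-0.02,0.005,0],[-0.05,0.01,0],[-0.085,0.02,0],[-0.12,0.03,0],[-0.155,0.035,0],[-0.19,0.045,0],[-0.225,0.05,0],[-0.26,0.06,0.01],[-0.295,0.065,0.02],[-0.33,0.075,0.03],[-0.365,0.083,0.045],[-0.395,0.09,0.06],[-0.412,0.093,0.075],[-0.4186,0.093,0.0843],[-0.4186,0.093,0.0843],[-0.4186,0.093,0.0843],[-0.4186,0.093,0.0843]],"delta_rot":[[-0.05,0.004,-0.02],[-0.1,0.008,-0.04],[-0.15,0.012,-0.055],[-0.2,0.016,-0.075],[-0.25,0.02,-0.095],[-0.3,0.024,-0.11],[-0.35,0.028,-0.13],[-0.4,0.032,-0.15],[-0.44,0.036,-0.165],[-0.48,0.039,-0.18],[-0.51,0.042,-0.19],[-0.525,0.043,-0.1955],[-0.525,0.043,-0.1955],[-0.525,0.043,-0.1955],[-0.525,0.043,-0.1955],[-0.525,0.043,-0.1955],[-0.525,0.043,-0.1955]],"gripper":[1,1,1,1,1,1,1,1,1,1,1,1,1,1,1,1,1]}'
python3 - <<'E'
from station import eyes; from tgt import *
import pickle
np.set_printoptions(precision=4,suppress=True)
d={n:eyes.get_image(n) for n in("side","top")};pickle.dump(d,open('im5.pkl','wb'))
o=env.get_obs();print(o['position'],o['orientation'],o['width'],o['grip_force'])
m=seat-ins*.12
for k in(-.092,0,.105): print(k,*[np.round(proj(d[n],m+F.apply([0,k,0])),1) for n in d])
im=[]
for n,x,y in(('top',350,125),('side',235,115)):
    im.append(cv2.resize(d[n]['frame'][y:y+120,x:x+107,::-1],(400,449),interpolation=2))
cv2.imwrite('pics/app.png',np.hstack(im))
E
```

```text
time_s: 9.0
position: [0.5647, -0.1184, 0.1878]
orientation: [150.0, 0.5, 92.6]
contact_force: [0.1, -0.3, -1.1]
width: 0.0079
grip_force: 98.0
[ 0.5655 -0.1183  0.189 ] [149.8578   0.5296  92.6415] 0.00809467429217104 98.03677439689636
-0.092 [327.2 159.7] [450.3 201.5]
0 [316.6 175.9] [411.1 202.6]
0.105 [303.1 196.6] [366.6 203.8]
```

```bash
python3 - <<'E'
import pickle; from tgt import *
np.set_printoptions(precision=4,suppress=True)
d=pickle.load(open('im5.pkl','rb'));d0=pickle.load(open('im0.pkl','rb'));S,T=d['side'],d['top']
def dark(c,x,y,w,h):
    f=c['frame'][y:y+h,x:x+w].astype(int);m=((f.max(2)<75)&(f.max(2)-f.min(2)<30)).astype(np.uint8)
    n,l,st,ce=cv2.connectedComponentsWithStats(m)
    return [(np.round(ce[k]+(x,y),1),st[k][:4]+[x,y,0,0],st[k][4]) for k in range(1,n) if st[k][4]>15]
print("side",dark(S,285,178,36,36));print("top",dark(T,350,188,34,32))
# changed pixels: bare end
for n,(x,y,w,h) in(('side',(318,145,20,25)),('top',(430,190,35,22))):
    a=cv2.absdiff(d[n]['frame'],d0[n]['frame']).max(2)[y:y+h,x:x+w]
    m=((a>35)).astype(int);print(n,x,y);print('\n'.join(''.join('.#'[v] for v in r) for r in m))
E
```

```text
side [(array([302.6, 198. ]), array([297, 191,  12,  14]), np.int32(99))]
top [(array([365.9, 203.1]), array([361, 198,  12,  10]), np.int32(89))]
side 318 145
####################
###.################
###.################
####################
##.#################
#..#################
...#################
...#################
...#################
..##################
####################
####################
####################
####################
####################
####################
####################
####################
########.#.#########
########.#.#########
#########..#########
#########..#########
#########.....#####.
##########....#####.
.#########....######
top 430 190
............#####################.#
.............###################..#
.............###################.##
......................#############
.......................######..####
.......................####....####
...............................####
................................###
................................###
.......##........................##
###############..................##
################.................##
#####################..............
##########..#..#...................
.####..............................
#..................................
####...............................
#####..............................
######.............................
#######............................
#######............................
########...........................
```

View pics/app.png

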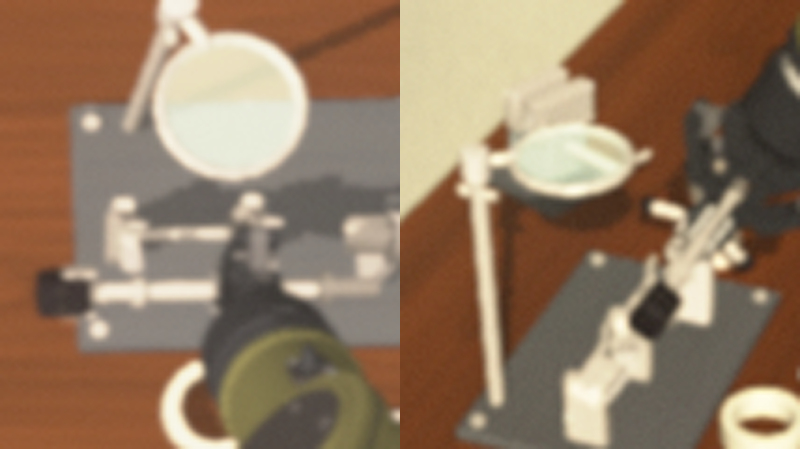

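Top view: the rod lies level in front of the forks, with collars outside them, head at (366,203) on the left, and bare end at about (451,201). The prediction was (367,204)/(450,202). Side view: head at (303,198) against a predicted (303,197), so alignment is good to about 2 mm. I'll advance along the tool axis.

```bash
python3 -m creep '{"delta_pos":[[-0.001,0,0.02],[-0.001,0,0.045],[-0.001,0,0.065],[-0.001,0,0.08],[-0.001,0,0.09],[-0.001,0,0.09],[-0.001,0,0.09]],"delta_rot":[[0,0,0],[0,0,0],[0,0,0],[0,0,0],[0,0,0],[0,0,0],[0,0,0]],"gripper":[1,1,1,1,1,1,1]}'
python3 - <<'E'
from tgt import *
np.set_printoptions(precision=4,suppress=True)
o=env.get_obs();print(o['contact_force'],o['width']);print(delta(seat,[-.0005,.0005,-.018],RT*Rot.from_rotvec([0,-.012,0])))
E
```

```text
time_s: 9.68
position: [0.6108, -0.1182, 0.111]
orientation: [149.9, 0.5, 92.6]
contact_force: [0.5, 1.1, -1.7]
width: 0.0082
grip_force: 98.0
[ 0.5461  1.0748 -1.6564] 0.008183143758472603
(array([ 0.001 , -0.002 ,  0.0299]), array([ 0.0021, -0.0019,  0.0004]), array([ 0.624 , -0.1168,  0.0842]))
```

```bash
python3 -m creep '{"delta_pos":[[0,-0.001,0.005],[0,-0.001,0.01],[0,-0.001,0.014],[0,-0.001,0.014]],"delta_rot":[[0,0,0],[0,0,0],[0,0,0],[0,0,0]],"gripper":[1,1,1,1]}'
python3 -m creep '{"delta_pos":[[0,0,0.003],[0,0,0.006],[0,0,0.008],[0,0,0.008]],"delta_rot":[[0,0,0],[0,0,0],[0,0,0],[0,0,0]],"gripper":[1,1,1,1]}'
```

```text
time_s: 10.02
position: [0.6181, -0.1185, 0.0993]
orientation: [149.7, 0.5, 92.5]
contact_force: [3.8, 4.4, 2.0]
width: 0.0078
grip_force: 98.7
time_s: 10.35
position: [0.6223, -0.118, 0.0928]
orientation: [149.7, 0.5, 92.6]
contact_force: [3.9, 6.0, 4.8]
width: 0.0078
grip_force: 99.1
```

A +4 to 6 N side force means the +y collar is rubbing its fork. I'll shift 2 mm toward +y and continue.

```bash
python3 -m creep '{"delta_pos":[[0.001,0,0],[0.002,0,0],[0.002,0,0]],"delta_rot":[[0,0,0],[0,0,0],[0,0,0]],"gripper":[1,1,1]}'
python3 -m creep '{"delta_pos":[[0,0,0.003],[0,0,0.006],[0,0,0.006]],"delta_rot":[[0,0,0],[0,0,0],[0,0,0]],"gripper":[1,1,1]}'
```

```text
time_s: 10.6
position: [0.6225, -0.1178, 0.0927]
orientation: [149.7, 0.7, 92.5]
contact_force: [4.6, -0.4, 1.4]
width: 0.0079
grip_force: 98.7
time_s: 10.85
position: [0.6237, -0.1169, 0.0854]
orientation: [149.9, 0.5, 92.5]
contact_force: [4.4, 0.2, -0.6]
width: 0.0078
grip_force: 98.8
```

```bash
python3 -m creep '{"delta_pos":[[0,0,0.002],[0,0,0.004],[0,0,0.004]],"delta_rot":[[0,0,0],[0,0,0],[0,0,0]],"gripper":[1,1,1]}'
python3 -m creep '{"delta_pos":[[0,0,0.002],[0,0,0.004],[0,0,0.004]],"delta_rot":[[0,0,0],[0,0,0],[0,0,0]],"gripper":[1,1,1]}'
```

```text
time_s: 11.1
position: [0.6244, -0.1168, 0.0846]
orientation: [149.8, 0.6, 92.5]
contact_force: [-14.2, -1.1, 24.8]
width: 0.0082
grip_force: 102.8
time_s: 11.35
position: [0.6246, -0.1168, 0.0843]
orientation: [149.6, 0.6, 92.5]
contact_force: [-37.0, -3.2, 56.0]
width: 0.0082
grip_force: 107.5
```

Stiff stop with the TCP at the predicted seat pose, so the rod is home. I'll relieve the push, open slightly and check.

```bash
python3 -m creep '{"delta_pos":[[0,0,-0.004],[0,0,-0.007],[0,0,-0.007],[0,0,-0.007],[0,0,-0.007],[0,0,-0.007],[0,0,-0.007]],"delta_rot":[[0,0,0],[0,0,0],[0,0,0],[0,0,0],[0,0,0],[0,0,0],[0,0,0]],"gripper":[1,1,0.9,0.8,0.7,0.65,0.65]}' 40
python3 - <<'E'
from station import eyes; from tgt import *
import pickle
d={n:eyes.get_image(n) for n in("side","top")};pickle.dump(d,open('im6.pkl','wb'))
for k in(-.092,0,.105): print(k,*[np.round(proj(d[n],seat+F.apply([0,k,0])),1) for n in d])
def dark(c,x,y,w,h):
    f=c['frame'][y:y+h,x:x+w].astype(int);m=((f.max(2)<75)&(f.max(2)-f.min(2)<30)).astype(np.uint8)
    n,l,st,ce=cv2.connectedComponentsWithStats(m)
    return [(np.round(ce[k]+(x,y),1),st[k]) for k in range(1,n) if st[k][4]>15]
hs=proj(d['side'],seat+F.apply([0,.105,0]));ht=proj(d['top'],seat+F.apply([0,.105,0]))
print(dark(d['side'],int(hs[0])-18,int(hs[1])-18,36,36));print(dark(d['top'],int(ht[0])-16,int(ht[1])-16,32,32))
E
```

```text
time_s: 11.93
position: [0.6233, -0.116, 0.0838]
orientation: [150.0, 0.5, 92.6]
contact_force: [0.3, -0.7, 0.2]
width: 0.0297
grip_force: 0.0
-0.092 [308.2 184.8] [438.  188.2]
0 [297.3 201.2] [402.5 189.2]
0.105 [283.6 222. ] [362.1 190.4]
[(array([283.1, 222.4]), array([12, 12, 13, 13, 91], dtype=int32))]
[(array([362.1, 190.3]), array([12, 11, 10, 10, 77], dtype=int32))]
```

Head blob matches the seated prediction to 0.5 px in both views. I'll retreat along the tool axis, then work out the wheel.

```bash
python3 -m creep '{"delta_pos":[[0,0,-0.01],[0,0,-0.03],[0,0,-0.05],[0,0,-0.08],[0,0,-0.11],[0,0,-0.14],[0,0,-0.15],[0,0,-0.15],[0,0,-0.15]],"delta_rot":[[0,0,0],[0,0,0],[0,0,0],[0,0,0],[0,0,0],[0,0,0],[0,0,0],[0,0,0],[0,0,0]],"gripper":[0.65,0.65,0.65,0.65,0.65,1,1,1,1]}'
python3 - <<'E'
from station import eyes; from tgt import *
import pickle
np.set_printoptions(precision=4,suppress=True)
d={n:eyes.get_image(n) for n in("side","top")};pickle.dump(d,open('im7.pkl','wb'))
def dark(c,x,y,w,h,lo=10):
    f=c['frame'][y:y+h,x:x+w].astype(int);m=((f.max(2)<75)&(f.max(2)-f.min(2)<30)).astype(np.uint8)
    n,l,st,ce=cv2.connectedComponentsWithStats(m)
    return [(np.round(ce[k]+(x,y),1).tolist(),int(st[k][4])) for k in range(1,n) if st[k][4]>=lo]
print("head",dark(d['side'],266,204,36,36),dark(d['top'],346,174,32,32))
d0=pickle.load(open('im0.pkl','rb'))
for n,b in(('side',(288,150,60,45)),('top',(448,155,35,60))): print(n,"im0",dark(d0[n],*b,lo=4),"now",dark(d[n],*b,lo=4))
W=O+F.apply([0,-.162,.1])
for a in(0,.15,.3,.45):
    for n in('side','top'):
        print(a,n,*[np.round(proj(d[n],W+F.apply([.0525*np.sin(a+k*1.2566),0,.0525*np.cos(a+k*1.2566)])),1) for k in range(5)])
print(onz(d0['top'],(493,186),.12),W,env.get_obs()['position'])
print(delta(W+[-.045,0,.10],[0,0,0],F*Rot.from_euler('xyz',[180,0,90],degrees=True)))
E
```

```text
time_s: 12.78
position: [0.5491, -0.1189, 0.2151]
orientation: [149.8, 0.6, 92.5]
contact_force: [-0.5, 0.0, -0.6]
width: 0.0002
grip_force: 0.0
head [([283.0, 222.5], 91)] [([362.2, 190.3], 71)]
side im0 [([312.2, 159.0], 4), ([329.2, 169.0], 4), ([327.0, 185.5], 4)] now [([334.5, 158.3], 434), ([312.4, 159.2], 8), ([327.0, 185.5], 4)]
top im0 [([471.1, 176.9], 8), ([465.7, 187.8], 6), ([469.8, 201.4], 5)] now [([470.9, 176.6], 11), ([465.1, 188.7], 18), ([469.5, 201.3], 14)]
0 side [316.  159.2] [301.4 166. ] [306.9 182.3] [324.5 186.1] [330.5 172.1]
0 top [471.4 181.9] [465.6 167. ] [459.6 180.5] [461.2 202.8] [468.4 204.9]
0.15 side [313.6 158.9] [300.9 167.9] [308.8 183.7] [326.2 185.2] [329.7 169.9]
0.15 top [471.1 178.9] [464.7 167.2] [459.3 183.3] [461.9 204.6] [469.2 203.1]
0.3 side [311.4 158.9] [300.7 169.9] [310.8 184.9] [327.8 184. ] [328.6 167.9]
0.3 top [470.7 176.2] [463.8 167.9] [459.2 186.2] [462.7 206. ] [469.9 200.9]
0.45 side [309.2 159.3] [300.8 172. ] [313.  185.9] [329.1 182.5] [327.1 165.9]
0.45 top [470.1 173.7] [462.9 168.9] [459.2 189.1] [463.6 207. ] [470.5 198.4]
[ 0.6236 -0.3439  0.12  ] [ 0.6237 -0.2793  0.1   ] [ 0.5487 -0.1184  0.2134]
(array([-0.1619,  0.0124,  0.0241]), array([ 0.5237,  0.0093, -0.0036]), array([ 0.5787, -0.2793,  0.2   ]))
```

The wheel is at about 0.25 rad (balls match to within 1 px), and the head is still home. I'll go above the wheel with the tool upright and fingers shut.

```bash
python3 -m creep '{"delta_pos":[[-0.03,0,0],[-0.06,0,0],[-0.09,0,0],[-0.12,0,0.01],[-0.15,0.01,0.02],[-0.162,0.02,0.03],[-0.162,0.037,0.039],[-0.162,0.037,0.039],[-0.162,0.037,0.039],[-0.162,0.037,0.039]],"delta_rot":[[0,0,0],[0.05,0,0],[0.15,0,0],[0.25,0.005,0],[0.35,0.005,0],[0.45,0.009,-0.004],[0.524,0.009,-0.004],[0.524,0.009,-0.004],[0.524,0.009,-0.004],[0.524,0.009,-0.004]],"gripper":[1,1,1,1,1,1,1,1,1,1]}'
python3 - <<'E'
from tgt import *
np.set_printoptions(precision=4,suppress=True)
W=O+F.apply([0,-.162,.1]);U=F*Rot.from_euler('xyz',[180,0,90],degrees=True)
for p in((-.016,0,.036),(.0205,0,.024)): print(delta(W+F.apply(p),[0,0,0],U))
E
```

```text
time_s: 13.72
position: [0.6071, -0.2774, 0.1982]
orientation: [-179.9, -0.1, 93.0]
contact_force: [-0.6, -0.3, 0.1]
width: -0.0001
grip_force: 0.0
(array([-0.0028,  0.0006,  0.0622]), array([-0.0021, -0.0012,  0.0014]), array([ 0.6077, -0.2801,  0.136 ]))
(array([-0.0029,  0.0371,  0.0741]), array([-0.0021, -0.0012,  0.0014]), array([ 0.6442, -0.2783,  0.124 ]))
```

```bash
python3 -m creep '{"delta_pos":[[-0.003,0,0.03],[-0.003,0,0.05],[-0.003,0,0.062],[-0.003,0,0.062],[-0.003,0,0.062]],"delta_rot":[[0,0,0],[0,0,0],[0,0,0],[0,0,0],[0,0,0]],"gripper":[1,1,1,1,1]}'
python3 -m creep '{"delta_pos":[[0,0.006,0.002],[0,0.012,0.004],[0,0.018,0.006],[0,0.024,0.008],[0,0.03,0.01],[0,0.036,0.012],[0,0.036,0.012]],"delta_rot":[[0,0,0],[0,0,0],[0,0,0],[0,0,0],[0,0,0],[0,0,0],[0,0,0]],"gripper":[1,1,1,1,1,1,1]}'
cat > wh.py <<'E'
from station import eyes; from tgt import *
def look():
    d={n:eyes.get_image(n) for n in("side","top")};r={}
    for n,b in(('side',(285,148,62,50)),('top',(448,155,35,60))):
        x,y,w,h=b;f=d[n]['frame'][y:y+h,x:x+w].astype(int);m=((f.max(2)<80)&(f.max(2)-f.min(2)<30)).astype(np.uint8)
        k,l,st,ce=cv2.connectedComponentsWithStats(m)
        print(n,[(np.round(ce[i]+(x,y),1).tolist(),int(st[i][4])) for i in range(1,k) if 3<st[i][4]])
    W=O+F.apply([0,-.162,.1])
    # fit: mean darkness at ball points, per 72 deg phase
    A=np.arange(0,1.2566,.04);sc=[]
    for a in A:
        v=[]
        for k in range(5):
            p=W+F.apply([.0525*np.sin(a+k*1.2566),0,.0525*np.cos(a+k*1.2566)])
            for n in d:
                u=proj(d[n],p);v.append(cv2.getRectSubPix(d[n]['frame'],(3,3),(float(u[0]),float(u[1]))).mean())
        sc.append(np.mean(v))
    print("phase",A[np.argsort(sc)[:3]],np.sort(sc)[:3].round())
    o=env.get_obs();print(o['position'],o['contact_force'])
E
python3 -c "import wh;wh.look()"
```

```text
time_s: 14.13
position: [0.6066, -0.2811, 0.1391]
orientation: [180.0, 0.0, 92.9]
contact_force: [-0.1, 0.3, 0.0]
width: -0.0004
grip_force: 0.0
time_s: 14.72
position: [0.6453, -0.2796, 0.1266]
orientation: [179.9, 0.1, 92.9]
contact_force: [-0.2, -0.1, 0.6]
width: 0.0001
grip_force: 0.5
side [([311.6, 150.9], 117), ([304.6, 160.7], 7), ([331.0, 179.2], 5)]
top [([472.0, 158.1], 30), ([468.5, 167.0], 4), ([471.0, 203.5], 189)]
phase [0.04 0.   0.08] [ 99.  99. 100.]
[ 0.64424616 -0.2792778   0.12661202] [ 0.22616576 -0.32269923  0.39655653]
```

Balls at side (304.6,160.7) and (331,179) mean the wheel is at about 0.7 rad. I'll go lower and push farther.

```bash
python3 -m creep '{"delta_pos":[[0,0.002,0.004],[0,0.005,0.008],[0,0.008,0.012],[0,0.012,0.013],[0,0.016,0.013],[0,0.018,0.013],[0,0.018,0.013]],"delta_rot":[[0,0,0],[0,0,0],[0,0,0],[0,0,0],[0,0,0],[0,0,0],[0,0,0]],"gripper":[1,1,1,1,1,1,1]}'
python3 -m creep '{"delta_pos":[[0,-0.005,-0.03],[0,-0.005,-0.06],[0,-0.02,-0.08],[0,-0.05,-0.08],[0,-0.075,-0.08],[0,-0.075,-0.08],[0,-0.075,-0.08]],"delta_rot":[[0,0,0],[0,0,0],[0,0,0],[0,0,0],[0,0,0],[0,0,0],[0,0,0]],"gripper":[1,1,1,1,1,1,1]}'
python3 -c "import wh;wh.look()"
```

```text
time_s: 15.4
position: [0.6603, -0.2783, 0.113]
orientation: [-179.8, 0.0, 92.9]
contact_force: [-4.4, -0.8, -0.3]
width: -0.0002
grip_force: 1.8
time_s: 15.98
position: [0.5868, -0.2826, 0.1952]
orientation: [179.8, 0.1, 92.8]
contact_force: [0.1, -0.7, 1.7]
width: -0.0002
grip_force: 0.0
side [([316.5, 159.5], 4)]
top [([466.0, 166.2], 13), ([482.0, 174.0], 5), ([470.9, 182.2], 17), ([481.8, 181.6], 5), ([465.9, 189.6], 17), ([467.8, 205.1], 12)]
phase [0.   1.24 1.2 ] [90. 90. 91.]
[ 0.58830439 -0.28276739  0.19478869] [-0.18638419  0.60888765  0.83667753]
```

The wheel is at about 1.22 rad and the next spoke is upright. Second stroke.

```bash
python3 -m creep '{"delta_pos":[[0.002,0.008,0.02],[0.002,0.01,0.05],[0.002,0.01,0.075],[0.002,0.01,0.082],[0.002,0.01,0.082],[0.002,0.016,0.082],[0.002,0.022,0.082],[0.002,0.028,0.082],[0.002,0.034,0.082],[0.002,0.04,0.082],[0.002,0.046,0.082],[0.002,0.052,0.082],[0.002,0.058,0.082],[0.002,0.064,0.082],[0.002,0.07,0.082],[0.002,0.073,0.082],[0.002,0.073,0.082]],"delta_rot":[[0,0,0],[0,0,0],[0,0,0],[0,0,0],[0,0,0],[0,0,0],[0,0,0],[0,0,0],[0,0,0],[0,0,0],[0,0,0],[0,0,0],[0,0,0],[0,0,0],[0,0,0],[0,0,0],[0,0,0]],"gripper":[1,1,1,1,1,1,1,1,1,1,1,1,1,1,1,1,1]}'
python3 -m creep '{"delta_pos":[[0,-0.005,-0.03],[0,-0.005,-0.06],[0,-0.02,-0.08],[0,-0.05,-0.08],[0,-0.075,-0.08],[0,-0.075,-0.08],[0,-0.075,-0.08]],"delta_rot":[[0,0,0],[0,0,0],[0,0,0],[0,0,0],[0,0,0],[0,0,0],[0,0,0]],"gripper":[1,1,1,1,1,1,1]}'
python3 -c "import wh;wh.look()"
```

```text
time_s: 17.5
position: [0.6603, -0.277, 0.1121]
orientation: [179.9, 0.1, 92.9]
contact_force: [-2.0, -0.4, 0.3]
width: -0.0001
grip_force: 1.4
time_s: 18.08
position: [0.5852, -0.2808, 0.1934]
orientation: [179.7, 0.1, 92.8]
contact_force: [0.6, 0.7, 0.4]
width: 0.0002
grip_force: 0.0
side [([316.5, 159.5], 4), ([330.6, 173.2], 5), ([324.0, 187.5], 4)]
top [([466.0, 166.2], 13), ([481.5, 177.8], 28), ([471.2, 182.2], 20), ([466.3, 189.5], 19), ([468.2, 204.9], 12)]
phase [0.   1.24 1.2 ] [91. 91. 92.]
[ 0.58651787 -0.28093524  0.19294017] [-0.28050715 -0.3086198  -0.00108093]
```

Wheel at about 2.48 rad. Third stroke runs to the stop, in small steps near the end.

```bash
python3 -m creep '{"delta_pos":[[0,0.008,0.02],[0,0.01,0.05],[0,0.01,0.075],[0,0.01,0.08],[0,0.01,0.08],[0,0.016,0.08],[0,0.022,0.08],[0,0.028,0.08],[0,0.032,0.08],[0,0.032,0.08]],"delta_rot":[[0,0,0],[0,0,0],[0,0,0],[0,0,0],[0,0,0],[0,0,0],[0,0,0],[0,0,0],[0,0,0],[0,0,0]],"gripper":[1,1,1,1,1,1,1,1,1,1]}'
python3 -m creep '{"delta_pos":[[0,0.002,0],[0,0.004,0],[0,0.004,0]],"delta_rot":[[0,0,0],[0,0,0],[0,0,0]],"gripper":[1,1,1]}'
python3 -c "import wh;wh.look()"
```

```text
time_s: 19.02
position: [0.6183, -0.2794, 0.1133]
orientation: [179.8, 0.2, 92.9]
contact_force: [-1.1, 0.2, 0.7]
width: -0.0
grip_force: 0.6
time_s: 19.27
position: [0.6212, -0.2791, 0.1127]
orientation: [179.9, 0.1, 92.9]
contact_force: [-2.4, -0.8, -0.3]
width: 0.0
grip_force: 1.2
side [([316.9, 153.0], 258), ([327.5, 166.5], 4), ([329.0, 183.5], 4)]
top [([472.1, 164.7], 89), ([463.0, 167.5], 6), ([463.2, 190.8], 4), ([473.6, 209.2], 107)]
phase [1.   1.04 0.96] [94. 95. 95.]
[ 0.62111332 -0.27916825  0.11264457] [-1.76213199 -1.62749988  0.20997088]
```

```bash
python3 -m creep '{"delta_pos":[[0,0.002,0],[0,0.003,0],[0,0.003,0]],"delta_rot":[[0,0,0],[0,0,0],[0,0,0]],"gripper":[1,1,1]}'
python3 -m creep '{"delta_pos":[[0,0.001,0],[0,0.002,0],[0,0.002,0]],"delta_rot":[[0,0,0],[0,0,0],[0,0,0]],"gripper":[1,1,1]}'
```

```text
time_s: 19.62
position: [0.6226, -0.279, 0.1123]
orientation: [-179.9, 0.1, 92.9]
contact_force: [-5.5, -1.2, 2.0]
width: 0.0001
grip_force: 2.9
time_s: 19.87
position: [0.6228, -0.2789, 0.1123]
orientation: [-179.8, 0.1, 92.9]
contact_force: [-9.3, -2.3, 3.9]
width: -0.0001
grip_force: 5.1
```

The force rises with no further motion, so the wheel is at its stop. I'll back off and check.

```bash
python3 -m creep '{"delta_pos":[[0,0,0],[0,-0.005,0],[0,-0.01,-0.01],[0,-0.01,-0.04],[0,-0.02,-0.07],[0,-0.05,-0.1],[0,-0.085,-0.13],[0,-0.12,-0.14],[0,-0.12,-0.14],[0,-0.12,-0.14],[0,-0.12,-0.14]],"delta_rot":[[0,0,0],[0,0,0],[0,0,0],[0,0,0],[0,0,0],[0,0,0],[0,0,0],[0,0,0],[0,0,0],[0,0,0],[0,0,0]],"gripper":[1,1,1,1,1,1,1,1,1,1,1]}'
python3 - <<'E'
import wh; wh.look()
from wh import *
for n,b in(('side',(266,204,36,36)),('top',(346,174,32,32))):
    x,y,w,h=b;f=eyes.get_image(n)['frame'][y:y+h,x:x+w].astype(int);m=((f.max(2)<75)&(f.max(2)-f.min(2)<30)).astype(np.uint8)
    k,l,st,ce=cv2.connectedComponentsWithStats(m);print(n,[(np.round(ce[i]+(x,y),1),st[i][4]) for i in range(1,k) if st[i][4]>15])
E
```

```text
time_s: 20.78
position: [0.5068, -0.2847, 0.2533]
orientation: [179.7, 0.2, 92.9]
contact_force: [0.8, -0.3, -0.5]
width: 0.0002
grip_force: 0.0
side [([327.2, 166.0], 4)]
top [([469.7, 172.5], 12), ([466.6, 186.4], 16), ([470.6, 197.4], 13)]
phase [0.44 0.4  0.36] [106. 107. 108.]
[ 0.50689611 -0.28440529  0.25173385] [ 0.51477488  0.03378266 -0.63897518]
side [(array([283.1, 222.3]), np.int32(85))]
top [(array([362.1, 190.4]), np.int32(73))]
```

The wheel phase of about 0.49 gives about 3.0 rad, and the head is still home in both views. Handing in.

```bash
python3 -c "from station import hand_in; print(hand_in())"
```

```text
the job is handed in; nothing more can be done
None
```

The job is handed in, with no verdict returned: the cameras show the work rod home in both forks with the cast part on the +y side, the star wheel measures about 3.0 rad (its stop), and the robot is backed off clear. I did not measure the jaw directly; I infer it is shut from the rod reaching a stiff stop at the seat pose.

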